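# Slide a sole carrier home under the hold-down spring

## Robot

A 6-joint arm with a two-finger parallel gripper is mounted at the origin on the work surface. World frame = base frame: x ahead of the robot, y to its left, z up, the work surface at z = 0. Lengths are in m, angles in rad, forces in N, time in s.
With the tool pointing down it reaches from about 0.3 to 0.875 m from the base axis. Payload 6.4 kg.
Tool frame: the origin (TCP) lies on the centre line of the jaws, within the pads' length; the fingertips stand 17 mm ahead of it and the grasp point (between the pads) lies 2 mm behind it; z points along the fingers, y is the line along which they close (so a half turn about z gives the same grasp; the last joint's range is limited). The gripper opens to 85 mm and grips with 20 to 120 N. Pads are 22 mm wide; open, the fingers measure 114 mm over their backs; the gripper's body (76 mm by 85 mm) begins 54 mm behind the grasp point. The pads swing forward as they close: fully open they stand 13 mm farther back than shut.
Start: joints at [0.974, 0.181, 1.607, -0, 1.354, -0.206], TCP at [0.219, 0.532, 0.248] pointing down, gripper open.
Joint ranges: [-2.99, 2.99], [-0.89, 2.07], [0.3, 2.58], [-1.14, 4.28], [0, 2.63], [-3.12, 3.12]. Speed limits (rad/s): [2.57, 2.57, 3.01, 3.14, 3.14, 3.14].

## Interface

Orientations are given as a unit quaternion [x, y, z, w].
In Python, from cell import ctrl gives the robot as it stands.
- The arm moves only by the tool move_arm, never from a script. Its argument "steps" is a list of rows, each a list of 5 numbers: the shift along the world's x, y, z in units of 25 mm (1.0 is 25 mm), then the turn about the world's z in units of 6 degrees (1.0 is 6 degrees), then the opening, from 0 (shut) to 1 (fully open). In form: [[x, y, z, twist, hand], ...]. A call has exactly 5 rows; each row shifts and turns the commanded pose from where the row before left it; what a row does not reach is not made up. A row lasts 1/12 s, in which the tool goes at most 41.7 mm and 7.16 degrees, less where a joint would pass 70% of its speed; a pose out of reach is approached as far as the arm can. A call is refused whole if a number of a shift passes 1 or a number of a turn 1, either way. A call with a gripper value outside its range is refused whole. The fingers move at their own pace and stop on an object; the grip force is fixed at half the most. Time passes only in rows, so rows that do not move let the fingers close, or fill a call up. It gives the time, the measured TCP pose, the force, the opening and the grip force at its end, in the units of the state.
- ctrl.sense(): the state, without advancing time (a new reading comes with each control period).
- ctrl.grab_frame(name): name is "scene" or "top"; returns a dict with "image" (420x560x3 uint8, red, green, blue), "z_map" (420x560 float32, m along the optical axis (not along the pixel's ray), 0 where there is no reading), "fx", "fy", "cx", "cy" (pixels), "rvec" (rotation vector, rad) and "tvec" (3), from world to camera coordinates, as OpenCV has them. Camera axes: x right, y down, z forward; pixel columns grow to the right and rows downward; lengths in m; the calibration is good to about 2 mm. A picture is of the moment at which its call begins.
- ctrl.job_done(): hands the job in; it is judged then, once.
Trained networks look in a picture, given as the dict that the camera call returned (one of the last four; its "shot" number tells which), for a name from the list of things; names that differ only in an ending like _2 or _b are one class to them, and where a whole thing is asked for, a point or a joint stands for the part that bears it (a point fixed in the world has none). Each returns a list of dicts, best first, with "confidence" (0 to 1); they miss things now and then, are a little off and sometimes report something else, mostly with a low value. They report only what shows in the picture. A call takes as long as a camera call. They do not tell look-alikes from the thing itself.
- ctrl.silhouettes(picture, target): "pixels" (420x560 bool, what is visible of it) and "centre" ([row, column] in pixels, amid what is visible of it).
- ctrl.landmark_of(picture, target): "centre" ([row, column] in pixels: a listed point, or the origin of a listed thing).
The state is a dict: "t": time; "joint_positions": joint angles; "joint_vel": joint speeds; "effort": joint torques, N m; "tcp_pos": TCP position; "tcp_rot": TCP orientation; "wrist_force": force on the tool from outside, world axes, zero at the start; "moment": the same for the moment, N m; "width": opening from 0.0 (shut) to 1.0 (fully open); "grip_force": force on a finger pad.
Only numpy, scipy, OpenCV 4.12 (cv2) and the standard library are available. Lean on these libraries where they do the work, as an engineer would, in place of code of your own. Each camera call takes 0.05 s, during which the arm holds its last target. There are 200 camera calls.

## Task

Load the sole carrier into the blue trimming jig: with the fingertips press the board down hard so that the sprung black bed under it sinks, and, still pressing, slide the board along the jig under the yellow lips and the steel leaf spring until its nose is fully home against the red stop. Then let go and back away, leaving the board held under the spring. Do not lift the board out of the jig at any time, and leave the other things on the bench where they stand.

Things in the scene. Friction and masses are not known exactly. Their poses are not given: they have to be found in the camera images.
- jig: Blue jig, base 330 x 110 x 10 mm, fixed to the bench. Origin: underside, centre line, below the mouth of the lips; +x = the way the carrier slides, z up. Guide floor 18 mm above origin. Side rails 68 mm apart inside, tops 34 mm high. Yellow lips, x 0 to 82 mm, reach 8 mm in from both sides, undersides 34 mm, tops 40 mm high. Spring post at x 98 to 120 mm, 55 mm high, the tallest part.
- jig_mouth (a point): Point on the guide floor at the mouth of the lips, on the centre line (18 mm above the jig's underside). Axes as the jig.
- jig_stop (a point): Point on the guide floor at the face of the red stop (12 mm high), on the centre line, 80 mm beyond the mouth. Axes as the jig.
- bed (a joint): Sprung black bed under the carrier, jig x -175 to -3 mm. 0 = up, top 27 mm above the jig's underside: the board is then 5 mm too high to enter under the lips. Grows (m) as it is pressed straight down; 0.008 = bottomed, top 1 mm above the guide floor. It must be down over 0.005 for the board to enter. About 12 N on the board bottoms it; it springs back when let go; it does not tilt.
- leaf (a joint): Hinge angle (rad) of the steel leaf (drag) spring, 24 mm wide, on the jig's centre line. 0 = free: low point 13 mm above the guide floor at jig x = 38 mm, upturned tip at x = 4 mm, 50 mm above the jig's underside. Grows as it lifts, about 0.07 when it rests on the white blank. Presses down with 4 to 6 N; sliding the board under it takes roughly 5 to 15 N.
- carrier: Loose pale wooden board 150 x 64 x 12 mm, about 0.2 kg, lying on the bed between the rails, nose 5 to 25 mm short of the mouth. Origin: centre of its underside, +x to its nose (as the jig's +x). On it a fixed white sole blank 85 x 40 x 6 mm, x -20 to 65 mm, top 18 mm above the underside; its rear edge (x = -20 mm) is a 6 mm step that fingertips on the pad can push against.
- carrier_nose (a point): Middle of the lower front edge of the carrier, x = 75 mm in its frame.
- carrier_pad (a point): Centre of the green press pad (46 x 52 mm) on the top of the carrier's tail, 12 mm above its underside, x = -49 mm. It stays clear of the lips and the spring even when the board is home: the place to press with closed fingertips.
- last: Bystander: a shoe last, black, white and green, 220 x 62 x 105 mm high, origin under its middle, about 190 mm to the right (-y) of the jig's line.
- mug: Bystander: white mug with red lid, diameter 80 mm, 113 mm high, handle on its +y side, origin under its centre.
- hammer: Bystander: a hammer lying flat, about 130 mm to the left (+y) of the jig's line.
- screwdriver: Bystander: a screwdriver lying on the bench.
- glue: Bystander: closed glue jar, diameter 60 mm, 140 mm high.
- water: Bystander: clear bottle, diameter 64 mm, 200 mm high.
- tub: Bystander: grey bowl, diameter 120 mm, 65 mm high.
Not all that is in view belongs to the job. Leave any purple or turquoise look-alike of the carrier alone.

How it is judged:
On the way, in this order (a step that is already met when the one before it is completed fails the run):
1. the carrier is pressed down on the bed by the fingers at the mouth (value of joint bed above 0.0045 m and contact force between the fingers and carrier above 4 N and x of carrier_nose in the frame of jig below 0.02 m), for 0.05 s.
2. the carrier's nose is at the stop, under the raised spring (x of carrier_nose in the frame of jig above 0.075 m and value of joint leaf above 0.035 rad), for 0.1 s.
At the end, for the whole second after the job is handed in: The carrier's nose is within 5 mm of the red stop, the leaf spring rests on the white blank (lifted more than 0.035 rad), the board is tilted less than 0.12 rad, at rest and let go (all of step 2 and angle between carrier's own z axis and vertical below 0.12 rad and linear speed of carrier below 0.01 m/s and contact force between the fingers and carrier below 0.1 N); the robot touches nothing.
It fails at once if the carrier was lifted out of the jig (z of carrier in the frame of jig above 0.038 m or angle between carrier's own z axis and vertical above 0.35 rad).
It fails at once if a bystander was pushed or lifted more than 25 mm (distance of any of last, mug, hammer, screwdriver, glue, water, tub from where it was at the start of the episode above 0.025 m).
It fails at once if a standing bystander was tipped (angle between any of last, mug, glue, water, tub's own z axis and vertical above 0.4 rad).
It also fails if it takes over 38 s, if anything falls off the work surface, if the arm or the gripper's body presses on something with over 40 N, if the wrist force passes 120 N, or if a joint passes its speed limit or range.

## Working session

There is one attempt and no reset: what is moved stays moved. The work goes in short steps, Python scripts to look and compute and a tool call to move; the robot and the scene stay as the last step left them, time stands still between calls to the robot, and variables do not carry over. Pictures are saved under pics/ and viewed, at most 10 in all, crops included, and the job is handed in when it is done.

Besides the shell and the picture viewer there is one more tool, called as name(argument=value, ...) on one line, values as JSON. move_arm: Moves the arm, as the interface text tells. Its arguments: {"type":"object","properties":{"steps":{"type":"array"}},"required":["steps"]}

```bash
mkdir -p pics; cat > h.py <<'E'
import numpy as np, cv2
from cell import ctrl
def cam(f):
    R,_=cv2.Rodrigues(np.array(f["rvec"],float)); return R,np.array(f["tvec"],float).ravel()
def at_z(f,rc,z):
    R,t=cam(f); d=R.T@np.array([(rc[1]-f["cx"])/f["fx"],(rc[0]-f["cy"])/f["fy"],1.]); o=-R.T@t
    return o+d*(z-o[2])/d[2]
def cloud(f,mask=None):
    R,t=cam(f); z=f["z_map"]; v,u=np.nonzero((z>0)&(mask if mask is not None else True)); d=z[v,u]
    return (np.c_[(u-f["cx"])/f["fx"]*d,(v-f["cy"])/f["fy"]*d,d]-t)@R
E
python3 - <<'E'
from h import *
np.set_printoptions(precision=4,suppress=True)
ims=[]
for n in ("scene","top"):
    f=ctrl.grab_frame(n); ims.append(f["image"])
    cv2.imwrite(f"pics/{n}0.png",f["image"][:,:,::-1])
    for k,z in (("jig",0),("jig_mouth",.018),("jig_stop",.018),("carrier",.027),("carrier_nose",.027),("carrier_pad",.039)):
        print(n,k,[(np.round(r["centre"]),round(r["confidence"],2),at_z(f,r["centre"],z)) for r in ctrl.landmark_of(f,k)[:3]])
E
```

```text
scene jig [(array([237., 268.]), 0.87, array([0.5947, 0.0473, 0.    ]))]
scene jig_mouth [(array([234., 270.]), 0.93, array([0.5942, 0.053 , 0.018 ]))]
scene jig_stop [(array([256., 275.]), 0.61, array([0.6287, 0.1198, 0.018 ])), (array([148., 158.]), 0.15, array([ 0.6557, -0.437 ,  0.018 ]))]
scene carrier [(array([123., 297.]), 0.91, array([ 0.25  , -0.2654,  0.027 ])), (array([294., 374.]), 0.8, array([0.5207, 0.3516, 0.027 ])), (array([205., 266.]), 0.78, array([ 0.5449, -0.0298,  0.027 ]))]
scene carrier_nose [(array([109., 298.]), 0.76, array([ 0.1955, -0.3255,  0.027 ])), (array([224., 269.]), 0.72, array([0.5805, 0.032 , 0.027 ])), (array([318., 387.]), 0.67, array([0.5433, 0.4136, 0.027 ]))]
scene carrier_pad [(array([124., 294.]), 0.94, array([ 0.2708, -0.2553,  0.039 ])), (array([162., 291.]), 0.93, array([ 0.3918, -0.1161,  0.039 ])), (array([189., 264.]), 0.78, array([ 0.5202, -0.0736,  0.039 ]))]
top jig [(array([189., 274.]), 0.64, array([0.5993, 0.0504, 0.    ]))]
top jig_mouth [(array([191., 277.]), 0.83, array([0.5913, 0.0408, 0.018 ]))]
top jig_stop [(array([177., 248.]), 0.69, array([0.6283, 0.1216, 0.018 ]))]
top carrier [(array([331., 399.]), 0.97, array([ 0.2195, -0.295 ,  0.027 ])), (array([286., 340.]), 0.63, array([ 0.3342, -0.1373,  0.027 ])), (array([208., 306.]), 0.59, array([ 0.545 , -0.0391,  0.027 ]))]
top carrier_nose [(array([314., 343.]), 0.96, array([ 0.2606, -0.1443,  0.027 ])), (array([350., 424.]), 0.91, array([ 0.1713, -0.3615,  0.027 ])), (array([193., 280.]), 0.7, array([0.5839, 0.0315, 0.027 ]))]
top carrier_pad [(array([219., 318.]), 0.93, array([ 0.5133, -0.0726,  0.039 ])), (array([316., 392.]), 0.9, array([ 0.2597, -0.2724,  0.039 ])), (array([268., 340.]), 0.8, array([ 0.3843, -0.1342,  0.039 ]))]
```

View pics/scene0.png

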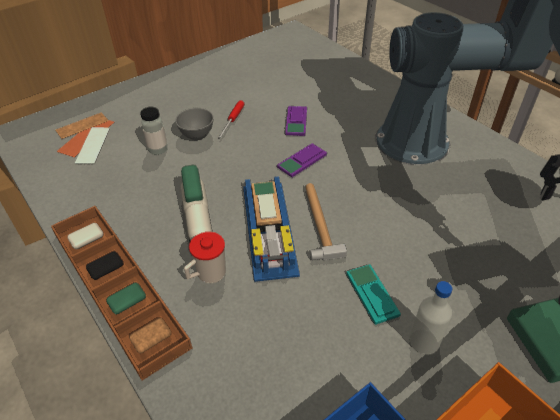

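View pics/top0.png

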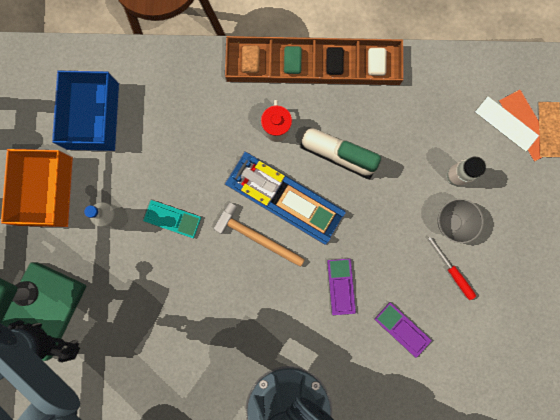

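The pale board in the jig is at scene (col 266, row 205) and top (308, 208). The look-alikes are two purple ones, at top (341, 286) and (404, 330), and a turquoise one at (173, 218). Only the pale one lies between the blue rails, so it is the one meant. Next I'll fit the jig axis and confirm this in a crop.

```bash
python3 - <<'E'
from h import *
np.set_printoptions(precision=4,suppress=True)
for n in ("top","scene"):
    f=ctrl.grab_frame(n); im=f["image"]
    hsv=cv2.cvtColor(im,cv2.COLOR_RGB2HSV)
    s=[x for x in ctrl.silhouettes(f,"jig")][0]; m=s["pixels"]
    P=cloud(f,m); print(n,len(P),"conf",s["confidence"])
    Q=P[(P[:,2]>-.01)&(P[:,2]<.07)]
    (c,sz,a)=cv2.minAreaRect(Q[:,:2].astype(np.float32)); print("rect",np.array(c),sz,a)
    for nm,lo,hi in (("green",(40,60,20),(90,255,255)),("yellow",(22,120,80),(35,255,255)),("red",(0,140,60),(8,255,255))):
        g=(cv2.inRange(hsv,lo,hi)>0)
        roi=np.zeros_like(g); 
        if n=="top": roi[150:245,222:350]=1
        else: roi[175:280,240:302]=1
        p=cloud(f,g&roi); 
        if len(p): print(nm,len(p),np.median(p,0),p.mean(0))
    if n=="top": crop=im[140:255,215:365]
    else: crop2=im[165:290,225:315]
cv2.imwrite("pics/crop.png",np.hstack([cv2.resize(crop,(460,353))[:350],cv2.resize(crop2,(252,350))])[:,:,::-1])
E
```

```text
top 3436 conf 0.86
rect [0.5767 0.0229] (0.3336547017097473, 0.11935745924711227) 60.58068084716797
green 400 [ 0.5252 -0.0882  0.0423] [ 0.5612 -0.0951  0.0546]
yellow 460 [0.6025 0.0815 0.0409] [0.6096 0.0816 0.0407]
red 39 [0.6208 0.125  0.0308] [0.6306 0.1224 0.0303]
scene 3199 conf 0.73
rect [0.57   0.0138] (0.3601852357387543, 0.11482672393321991) 61.05889892578125
green 203 [ 0.5191 -0.0757  0.0392] [ 0.519  -0.0759  0.0391]
yellow 446 [0.6181 0.0877 0.0395] [0.6139 0.0871 0.0387]
red 13 [0.6447 0.1225 0.0268] [0.6465 0.1202 0.0251]
```

View pics/crop.png

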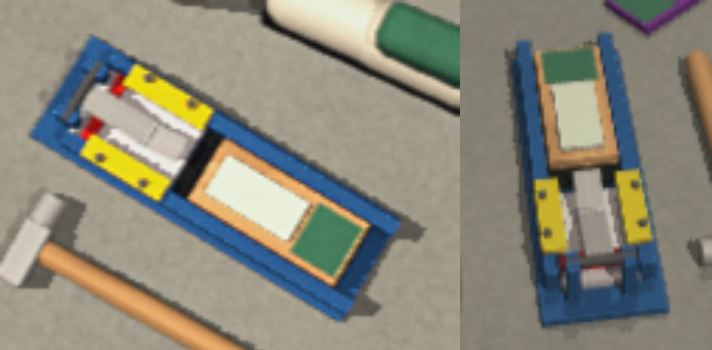

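The crop confirms it: a pale board with a white blank and green pad sits between the blue rails, nose toward the yellow lips. The jig axis is at about 60.7° in world.

```bash
python3 - <<'E'
from h import *
from scipy.spatial.transform import Rotation as R
s=ctrl.sense(); r=R.from_quat(s["tcp_rot"]).as_matrix(); print(s["t"],s["tcp_pos"],s["wrist_force"]);print(r.round(3))
yx=np.degrees(np.arctan2(r[1,0],r[0,0])); yy=np.degrees(np.arctan2(r[1,1],r[0,1])); print("yaw x,y",yx,yy)
for y in (yx,yy): print("turn to 60.7 mod 180:",(60.7-y+90)%180-90)
print("units",(np.array([.523,-.064,.09])-s["tcp_pos"])/.025)
E
```

```text
0.9 [0.21902121 0.53168119 0.24833425] [-1.52764031  0.63032462  0.83536416]
[[-0.925  0.381  0.   ]
 [ 0.381  0.925  0.   ]
 [ 0.     0.    -1.   ]]
yaw x,y 157.6090815763687 67.60908156875198
turn to 60.7 mod 180: 83.09091842363131
turn to 60.7 mod 180: -6.909081568751972
units [ 12.15915163 -23.8272475   -6.33337012]
```

move_arm(steps=[[0.5,-1,0,-0.25,0],[0.5,-1,0,-0.25,0],[0.5,-1,0,-0.25,0],[0.5,-1,0,-0.25,0],[0.5,-1,0,-0.15,0]])

```text
t: 1.32
tcp_pos: [0.2818, 0.4056, 0.2483]
tcp_rot: [0.253, 0.967, 0.0, 0.0]
wrist_force: [0.8, 0.4, -0.7]
width: 0.3
grip_force: 0.0
```

move_arm(steps=[[0.5,-1,0,0,0],[0.5,-1,0,0,0],[0.5,-1,0,0,0],[0.5,-1,0,0,0],[0.5,-1,0,0,0]])

```text
t: 1.73
tcp_pos: [0.3445, 0.2805, 0.2485]
tcp_rot: [0.253, 0.968, 0.0, 0.0]
wrist_force: [1.3, 0.3, 0.9]
width: -0.003
grip_force: 0.0
```

move_arm(steps=[[0.5,-1,0,0,0],[0.5,-1,0,0,0],[0.5,-1,0,0,0],[0.5,-1,0,0,0],[0.5,-1,0,0,0]])

```text
t: 2.15
tcp_pos: [0.407, 0.1554, 0.2486]
tcp_rot: [0.253, 0.968, 0.0, 0.0]
wrist_force: [1.2, -0.4, -0.5]
width: -0.001
grip_force: 0.0
```

move_arm(steps=[[0.5,-1,0,0,0],[0.5,-1,0,0,0],[0.5,-1,0,0,0],[0.5,-1,0,0,0],[0.5,-1,0,0,0]])

```text
t: 2.57
tcp_pos: [0.4695, 0.0303, 0.2485]
tcp_rot: [0.253, 0.967, 0.0, 0.0]
wrist_force: [1.0, 0.1, -0.5]
width: 0.004
grip_force: 0.0
```

move_arm(steps=[[0.5,-1,-1,0,0],[0.5,-1,-1,0,0],[0.5,-1,-1,0,0],[0.5,-0.8,-1,0,0],[0.1,0,-1,0,0]])

```text
t: 2.98
tcp_pos: [0.5236, -0.0673, 0.1228]
tcp_rot: [0.254, 0.967, -0.001, 0.002]
wrist_force: [-0.3, 0.4, 0.8]
width: 0.002
grip_force: 0.0
```

move_arm(steps=[[0,0,-1,0,0],[0,0,-0.9,0,0],[0,0,-0.3,0,0],[0,0,0,0,0],[0,0,0,0,0]])

```text
t: 3.4
tcp_pos: [0.5218, -0.0633, 0.0688]
tcp_rot: [0.253, 0.968, 0.0, 0.0]
wrist_force: [0.3, -0.4, 1.2]
width: 0.002
grip_force: 0.0
```

```bash
python3 - <<'E'
from h import *
print(ctrl.sense()["tcp_pos"])
a=ctrl.grab_frame("scene")["image"][155:285,215:335]; b=ctrl.grab_frame("top")["image"][150:250,220:360]
cv2.imwrite("pics/near.png",np.hstack([cv2.resize(a,(369,400)),cv2.resize(b,(420,300)) if 0 else cv2.resize(b,(430,400))])[:,:,::-1])
E
```

```text
[ 0.52180557 -0.06332989  0.06878562]
```

View pics/near.png

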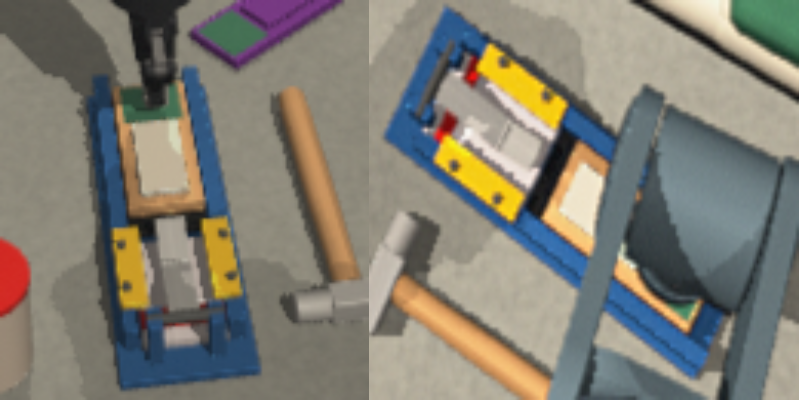

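The picture shows the fingertips (left half, about 155, 100) just above the green pad and centred between the rails. I'll press now.

move_arm(steps=[[0,0,-0.3,0,0],[0,0,-0.2,0,0],[0,0,-0.15,0,0],[0,0,-0.1,0,0],[0,0,0,0,0]])

```text
t: 3.92
tcp_pos: [0.5224, -0.0635, 0.0502]
tcp_rot: [0.253, 0.968, -0.0, 0.001]
wrist_force: [-1.5, 1.2, 10.3]
width: -0.001
grip_force: 4.8
```

move_arm(steps=[[0,0,-0.1,0,0],[0,0,-0.05,0,0],[0,0,0,0,0],[0,0,0,0,0],[0,0,0,0,0]])

```text
t: 4.33
tcp_pos: [0.5225, -0.0636, 0.0479]
tcp_rot: [0.253, 0.968, -0.0, 0.001]
wrist_force: [-5.7, 1.7, 18.8]
width: -0.003
grip_force: 9.5
```

move_arm(steps=[[0,0,-0.05,0,0],[0.08,0.14,0,0,0],[0.08,0.14,0,0,0],[0.08,0.14,0,0,0],[0.08,0.14,0,0,0]])

```text
t: 4.75
tcp_pos: [0.5321, -0.0516, 0.0479]
tcp_rot: [0.253, 0.968, -0.002, 0.003]
wrist_force: [-5.0, -7.3, 22.7]
width: 0.002
grip_force: 11.4
```

move_arm(steps=[[0.08,0.14,0,0,0],[0.08,0.14,0,0,0],[0.08,0.14,0,0,0],[0.08,0.14,0,0,0],[0.08,0.14,0,0,0]])

```text
t: 5.17
tcp_pos: [0.5421, -0.034, 0.048]
tcp_rot: [0.253, 0.968, -0.001, 0.003]
wrist_force: [-5.3, -6.9, 22.3]
width: -0.003
grip_force: 11.2
```

```bash
python3 - <<'E'
from h import *
f=ctrl.grab_frame("scene")
for k,z in (("carrier_nose",.019),("jig_mouth",.018)):
    print(k,[(np.round(r["centre"]),round(r["confidence"],2),at_z(f,r["centre"],z).round(4)) for r in ctrl.landmark_of(f,k)[:4]])
a=f["image"][155:285,215:335]; cv2.imwrite("pics/slide1.png",cv2.resize(a,(554,600))[:,:,::-1])
E
```

```text
carrier_nose [(array([110., 299.]), 0.93, array([ 0.1919, -0.3287,  0.019 ])), (array([236., 272.]), 0.78, array([0.5937, 0.0644, 0.019 ])), (array([149., 319.]), 0.69, array([ 0.2725, -0.1301,  0.019 ])), (array([321., 386.]), 0.55, array([0.5447, 0.4151, 0.019 ]))]
jig_mouth [(array([233., 271.]), 0.6, array([0.591 , 0.0547, 0.018 ]))]
```

View pics/slide1.png

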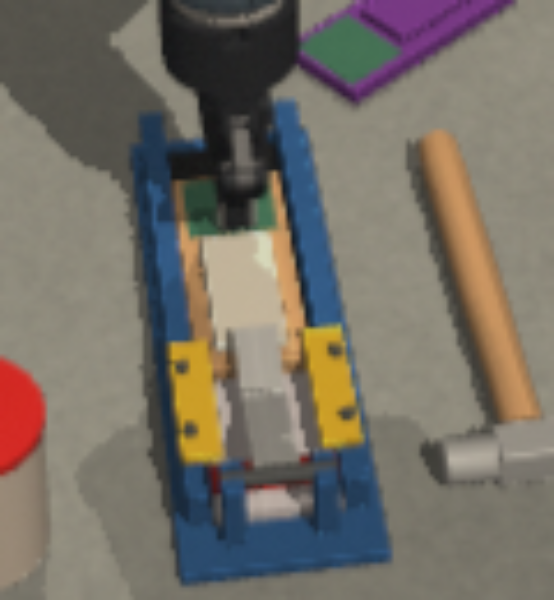

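The nose is now under the lips (picture about 260, 365) and the tips are on the pad just behind the blank's step. I'll continue.

move_arm(steps=[[0.08,0.14,0,0,0],[0.08,0.14,0,0,0],[0.08,0.14,0,0,0],[0.08,0.14,0,0,0],[0.08,0.14,0,0,0]])

```text
t: 5.73
tcp_pos: [0.5522, -0.0163, 0.0479]
tcp_rot: [0.253, 0.968, -0.001, 0.003]
wrist_force: [-5.3, -5.8, 21.2]
width: 0.0
grip_force: 10.8
```

move_arm(steps=[[0.08,0.14,0,0,0],[0.08,0.14,0,0,0],[0.08,0.14,0,0,0],[0.08,0.14,0,0,0],[0.08,0.14,0,0,0]])

```text
t: 6.15
tcp_pos: [0.5618, 0.0001, 0.0478]
tcp_rot: [0.252, 0.968, -0.002, 0.003]
wrist_force: [-7.1, -13.2, 22.4]
width: 0.001
grip_force: 13.0
```

move_arm(steps=[[0.08,0.14,0,0,0],[0.08,0.14,0,0,0],[0.08,0.14,0,0,0],[0.08,0.14,0,0,0],[0,0,0,0,0]])

```text
t: 6.57
tcp_pos: [0.5704, 0.0153, 0.0478]
tcp_rot: [0.253, 0.968, -0.001, 0.003]
wrist_force: [-3.7, -6.5, 19.6]
width: 0.001
grip_force: 13.1
```

```bash
python3 - <<'E'
from h import *
f=ctrl.grab_frame("scene")
for k,z in (("carrier_nose",.019),("jig_stop",.018)):
    print(k,[(np.round(r["centre"]),round(r["confidence"],2),at_z(f,r["centre"],z).round(4)) for r in ctrl.landmark_of(f,k)[:4]])
a=f["image"][165:285,225:335]; cv2.imwrite("pics/slide2.png",cv2.resize(a,(550,600))[:,:,::-1])
E
```

```text
carrier_nose [(array([321., 387.]), 0.79, array([0.5442, 0.4148, 0.019 ])), (array([253., 271.]), 0.75, array([0.6296, 0.1066, 0.019 ])), (array([151., 319.]), 0.75, array([ 0.2783, -0.1224,  0.019 ]))]
jig_stop [(array([256., 275.]), 0.84, array([0.6274, 0.1189, 0.018 ]))]
```

View pics/slide2.png

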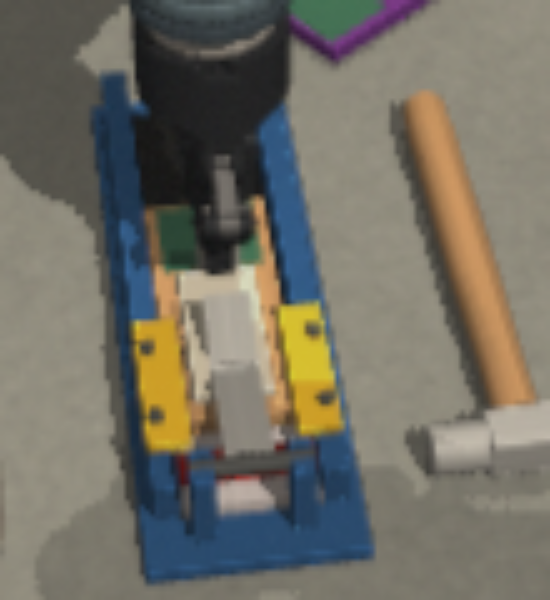

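The leaf rides on the blank and the nose is about 10 mm short of the red stop (around 230, 455). I'll push on until the force rises.

move_arm(steps=[[0.06,0.1,0,0,0],[0.06,0.1,0,0,0],[0.06,0.1,0,0,0],[0,0,0,0,0],[0,0,0,0,0]])

```text
t: 7.13
tcp_pos: [0.5747, 0.0227, 0.0477]
tcp_rot: [0.253, 0.968, -0.001, 0.003]
wrist_force: [-3.1, -5.9, 19.5]
width: -0.004
grip_force: 13.0
```

move_arm(steps=[[0.06,0.1,0,0,0],[0.06,0.1,0,0,0],[0,0,0,0,0],[0,0,0,0,0],[0,0,0,0,0]])

```text
t: 7.55
tcp_pos: [0.5776, 0.0277, 0.0477]
tcp_rot: [0.253, 0.968, -0.001, 0.003]
wrist_force: [-4.0, -7.4, 19.0]
width: -0.001
grip_force: 13.1
```

move_arm(steps=[[0.06,0.1,0,0,0],[0.06,0.1,0,0,0],[0,0,0,0,0],[0,0,0,0,0],[0,0,0,0,0]])

```text
t: 7.97
tcp_pos: [0.5798, 0.0315, 0.0477]
tcp_rot: [0.253, 0.968, -0.002, 0.002]
wrist_force: [-6.7, -12.0, 21.5]
width: 0.002
grip_force: 16.8
```

move_arm(steps=[[0.06,0.1,0,0,0],[0.06,0.1,0,0,0],[0,0,0,0,0],[0,0,0,0,0],[0,0,0,0,0]])

```text
t: 8.38
tcp_pos: [0.5801, 0.0321, 0.0475]
tcp_rot: [0.252, 0.968, -0.006, -0.0]
wrist_force: [-18.9, -30.9, 30.4]
width: -0.002
grip_force: 28.4
```

The force rose to 36 N with no motion, so the board is against the stop. I'll relax the push and then lift straight up.

move_arm(steps=[[-0.12,-0.2,0,0,0],[0,0,0.2,0,0],[0,0,0.3,0,0],[0,0,0.5,0,0],[0,0,1,0,0]])

```text
t: 8.8
tcp_pos: [0.5756, 0.0351, 0.0925]
tcp_rot: [0.253, 0.967, -0.0, -0.003]
wrist_force: [-0.4, -0.3, 0.7]
width: 0.003
grip_force: 0.0
```

move_arm(steps=[[-0.5,-0.5,1,0,0],[-1,-0.5,1,0,0],[-1,-1,1,0,0],[-1,-1,1,0,0],[-1,-1,1,0,0]])

```text
t: 9.22
tcp_pos: [0.4671, -0.0624, 0.218]
tcp_rot: [0.252, 0.968, 0.0, 0.0]
wrist_force: [1.3, 0.4, 0.7]
width: 0.0
grip_force: 0.0
```

move_arm(steps=[[-1,-1,0,0,0],[-1,-1,0,0,0],[0,0,0,0,0],[0,0,0,0,0],[0,0,0,0,0]])

```text
t: 9.63
tcp_pos: [0.4187, -0.1122, 0.2171]
tcp_rot: [0.253, 0.967, 0.0, 0.0]
wrist_force: [0.2, -0.3, 0.4]
width: 0.002
grip_force: 0.0
```

```bash
python3 - <<'E'
from h import *
f=ctrl.grab_frame("scene")
for k,z in (("carrier_nose",.019),("jig_stop",.018)):
    print(k,[(np.round(r["centre"]),round(r["confidence"],2),at_z(f,r["centre"],z).round(4)) for r in ctrl.landmark_of(f,k)[:4]])
a=f["image"][165:285,225:335]; b=ctrl.grab_frame("top")["image"][150:250,220:360]
cv2.imwrite("pics/end.png",np.hstack([cv2.resize(a,(367,400)),cv2.resize(b,(430,400))])[:,:,::-1])
E
```

```text
carrier_nose [(array([319., 386.]), 0.93, array([0.5428, 0.4108, 0.019 ])), (array([153., 318.]), 0.8, array([ 0.2863, -0.1172,  0.019 ])), (array([258., 275.]), 0.66, array([0.6322, 0.1273, 0.019 ])), (array([109., 300.]), 0.58, array([ 0.185 , -0.3315,  0.019 ]))]
jig_stop [(array([256., 275.]), 0.77, array([0.6278, 0.1218, 0.018 ])), (array([233., 269.]), 0.3, array([0.594 , 0.0498, 0.018 ]))]
```

View pics/end.png

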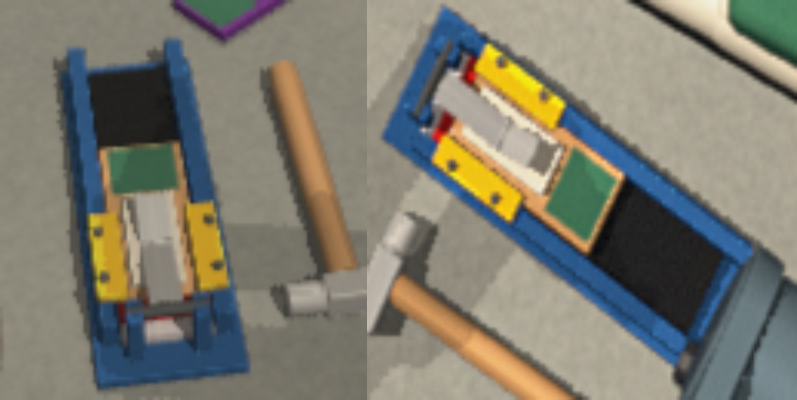

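The board lies with its nose against the red stop and the leaf resting on the white blank. The arm is clear and the bystanders near the jig have not moved.

```bash
python3 -c "
from cell import ctrl
print(ctrl.job_done())"
```

```text
the job is handed in; nothing more can be done
None
```

The board is loaded in the jig with its nose against the red stop and the leaf spring resting on the blank; the arm is clear and the job is handed in (no verdict was returned).

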